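# Tap a clean tip onto the large pipette and hang it back

## Robot

A 6-joint arm with a two-finger parallel gripper is mounted at the origin on a cart in front of the work surface, level with it; the furniture and walls round the work are solid. World frame = base frame: x ahead of the robot, y to its left, z up, the work surface at z = 0. Lengths are in mm, angles in degrees, forces in N, time in s.
With the tool pointing down it reaches from about 300 to 850 mm from the base axis. Payload 4.2 kg.
Tool frame: the origin (TCP) lies midway between the tips of the shut fingers; the grasp point (between the pads) lies 19 mm behind it; z points along the fingers, y is the line along which they close (so a half turn about z gives the same grasp; the last joint's range is limited). The gripper opens to 91 mm and grips with 3 to 60 N. Pads are 32 mm wide; open, the fingers measure 118 mm over their backs; the gripper's body (76 mm by 178 mm) begins 60 mm behind the grasp point.
Start: joints at [-71.333, 18.312, 89.639, -0, 72.044, -1.146], TCP at [194.9, -540.978, 213.976] pointing down, gripper open.
Joint ranges: [-177.97, 177.97], [-48.28, 115.42], [12.27, 149.76], [-77.06, 257.06], [2.81, 150.46], [-146.56, 146.56]. Speed limits (degrees/s): [147.25, 147.25, 180, 180, 180, 180].

## Interface

Orientations are given as [roll, pitch, yaw] about the fixed x, y, z axes, in that order (R = Rz(yaw) Ry(pitch) Rx(roll)).
In Python, from workcell import env gives the robot as it stands.
- The arm moves only by the shell command python3 drive.py 'ROWS' [OPENING] [FORCE]. ROWS is 1 to 8 rows, one to a line, with the numbers parted by commas; each row has 6 numbers: dx, dy, dz in mm, then a rotation vector rx, ry, rz in degrees; each row shifts and turns the commanded pose from where the row before left it, along the tool's axes as they then stand; what a row does not reach is not made up. A row lasts 1/10 s, in which the tool goes at most 50 mm and 8.59 degrees, less where a joint would pass 70% of its speed; a pose out of reach is approached as far as the arm can. OPENING is the finger opening in mm, set as the command begins (- or left out keeps the last). The fingers move at their own pace and stop on an object; FORCE is the grip in N (left out, the last holds). Time passes only in rows, so rows that do not move let the fingers close. It prints the time, the measured TCP pose, the force, the opening and the grip force at its end. Input that does not fit is refused with a message, and nothing moves.
- env.state(): the state, without advancing time (a new reading comes with each control period).
- env.grab_frame(name): name is "scene" or "top"; returns the picture (420x560x3 uint8, blue, green, red); there is no depth.
- env.camera_model(name): a dict with "fx", "fy", "cx", "cy" (pixels), "D" ([k1, k2, p1, p2, k3] as OpenCV has them; the pictures are not rectified), "T" (4x4, takes a point from camera to world coordinates). Camera axes: x right, y up, looking along -z (the intrinsics and any distortion apply to the point x, -y, -z); pixel columns grow to the right and rows downward; lengths in mm; the calibration is good to about 2 mm. A picture is of the moment at which its call begins. camera_model takes no time and is no camera call.
- env.job_done(): hands the job in; it is judged then, once.
The state is a dict: "time_s": time; "qpos": joint angles; "qvel": joint speeds; "effort": joint torques, N m; "ee_pos": TCP position; "ee_rot": TCP orientation; "force": force on the tool from outside, world axes, zero at the start; "torque": the same for the moment, N m; "gripper_width": finger opening in mm; "gripper_force": force on a finger pad.
Only numpy, scipy, OpenCV 4.12 (cv2) and the standard library are available. Lean on these libraries where they do the work, as an engineer would, in place of code of your own. Each camera call takes 0.05 s, during which the arm holds its last target. There are 200 camera calls.

## Task

Take the large pipette off its stand and tap its tapered nose down into the one big clean tip standing among the tubes in the white rack, with a steady push of 15 to 20 N: go by feel, since how deep a nose goes before it grips differs from tip to tip, and forcing it splits the tip. Lift the tip out on the pipette, held by friction alone, and hang the pipette back upright in the free fork of the stand, tip still on. Never let the fingers touch the clean tip, and leave the slim pipette and the capped tubes where they are.

Things in the scene. Friction and masses are not known exactly. Their poses are not given: they have to be found in the camera images.
- pipette: the large pipette: navy body, cream sleeve and nose; loose, 112 to 175 g. Hangs upright by its flange in a fork. Origin at its nose's lower end (give or take 4 mm), z up. Nose with two sealing rings (11 and 12.5 mm wide) to z = 30 mm, sleeve 19.6 mm wide to z = 64, flange 40 mm wide to z = 70, body 24 mm wide in y, 30 mm in x to z = 127, fixed plunger button to z = 140
- grip (a point): on the large pipette's axis at z = 104 mm of its body frame: the middle of the body's flat sides (24 mm apart, along the pipette's y). A finger hook reaches 34 mm out along its +x at z = 111 to 125 mm
- sleeve_end (a point): on the large pipette's axis at z = 30 mm: the step from nose to sleeve (it does not meet the tip's rim)
- tip: the big clean tip: frosted white, no cap, open at the top, 94 mm long, 40 g, standing loose and upright in one of three holes of the rack; origin at its thin lower end, z up. Its flange (26 mm wide, underside at z = 80 mm) rests on the rack's top. Its bore, 30 mm deep below the mouth's funnel, tapers like the nose (0.1 mm in radius per mm); wedged on, it stays by friction
- tip_rim (a point): centre of the tip's mouth at rim height, 101 mm above the table; mouth 16.6 mm wide, funnel to 13.2 mm. Fit tolerances do not show: the nose begins to grip 17 to 26 mm (of its z) below the rim, then the push grows by about 5 to 10 N per mm; there is no stop. Pushed on with at least 11 N it holds against several newtons; over 26 N the tip splits
- rack: white tube rack 66 x 98 x 88 mm, fixed, origin under its centre, z up; six holes at x = -15 and +15 mm, y = -30, 0 and +30 mm of its frame, top surface at z = 87 mm
- tube_a: 15 ml tube with dark blue cap (22 mm wide), 120 mm long, standing loose in the rack, cap top 123 mm above the table; origin at its lower end
- tube_b: another such tube in the same rack; origin at its lower end
- stand: bench pipette stand, fixed: aluminium base 120 x 190 x 8 mm and back plate, white shelf 8 mm thick, upper face 155 mm above the table. Origin under the base's centre, x towards the back plate. Two U forks open to -x: slots 28 mm wide, closed end at x = +2 mm, prongs to x = -50 mm. A pipette hangs with its flange on the prongs, its origin 91 mm above the table
- fork_left (a point): where a pipette's axis belongs in the fork at y = +55 mm of the stand, on the prongs' upper face (x = -15 mm); a tip on the hanging pipette ends 15 to 26 mm above the table
- fork_right (a point): the same for the fork at y = -55 mm of the stand
- slim_pipette: the slim pipette, hanging in the other fork: same height and flange, but narrower body (17 x 20 mm), sleeve (11 mm) and nose (8 mm and less); loose; origin at its nose's end

How it is judged:
By the outcome, as a careful person would: the job done as asked, in the order asked, and still so for the second after the job is handed in, with the robot touching nothing.
It also fails if it takes over 64 s, if anything falls off the work surface, if the arm or the gripper's body presses on something with over 40 N, if the wrist force passes 120 N, or if a joint passes its speed limit or range.

## Working session

There is one attempt and no reset: what is moved stays moved. The work goes in short steps, Python scripts to look and compute and a shell command to move; the robot and the scene stay as the last step left them, time stands still between calls to the robot, and variables do not carry over. Pictures are saved under pics/ and viewed, at most 10 in all, crops included, and the job is handed in when it is done.

```bash
ls; mkdir -p pics
python3 - <<'E'
from workcell import env
import cv2,numpy as np
for n in("scene","top"):
    f=env.grab_frame(n); cv2.imwrite(f"pics/{n}0.png",f)
    m=env.camera_model(n); print(n,{k:(np.round(v,3).tolist() if k in("T","D") else v) for k,v in m.items()})
s=env.state();print(s)
E
```

```text
drive.py
pics
workcell.py
scene {'fx': 397.7352766854284, 'fy': 397.7352766854284, 'cx': 280.9188082563804, 'cy': 210.62989863988292, 'D': [0.015, 0.0, 0.0, 0.0, 0.0], 'T': [[-0.459, 0.64, -0.617, 29.376], [-0.888, -0.329, 0.32, 225.927], [0.002, 0.695, 0.719, 751.443], [0.0, 0.0, 0.0, 1.0]]}
top {'fx': 467.0279597576416, 'fy': 467.0279597576416, 'cx': 276.02641851040306, 'cy': 210.67571553395675, 'D': [0.03, 0.0, 0.0, 0.0, 0.0], 'T': [[-0.014, 0.989, -0.145, 387.624], [-1.0, -0.018, -0.022, -39.365], [-0.024, 0.144, 0.989, 1297.666], [0.0, 0.0, 0.0, 1.0]]}
{'time_s': 0.1, 'qpos': array([-7.13339441e+01,  1.83478166e+01,  8.96986927e+01, -8.95937582e-04,
        7.20442640e+01, -1.14572798e+00]), 'qvel': array([-0.03902569, -0.08746777, -0.0691967 , -0.08679791, -0.01528055,
       -0.04984357]), 'effort': array([-9.41835674e-05, -4.13333416e+01, -2.32506877e+01,  7.29437638e-02,
        4.22185252e-02, -4.84358179e-05]), 'ee_pos': array([ 194.73993477, -540.54260256,  213.21087748]), 'ee_rot': array([-1.79909228e+02, -9.63354479e-04,  1.98120600e+01]), 'force': array([ 0.64633905, -0.24185594,  0.15996788]), 'torque': array([ 0.01660658,  0.06004707, -0.00155287]), 'gripper_force': 0.0, 'gripper_width': 91.28165358628162}
```
View pics/scene0.png

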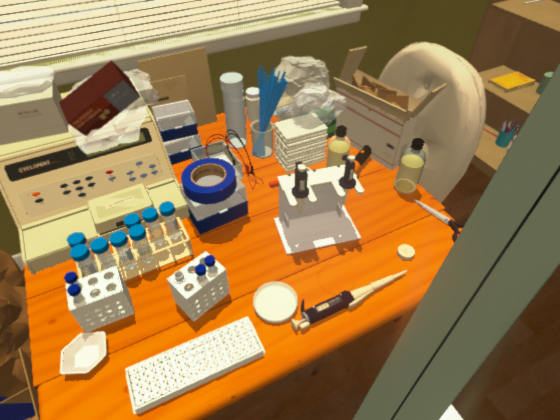

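View pics/top0.png

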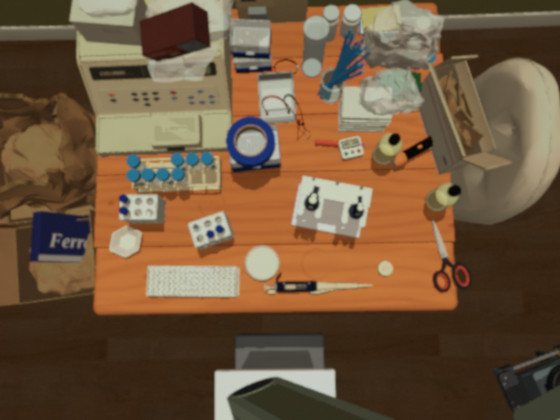

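Run:
```python
import cv2,numpy as np
s=cv2.imread("pics/scene0.png");t=cv2.imread("pics/top0.png")
a=cv2.resize(s[240:330,60:240],(800,400),interpolation=cv2.INTER_CUBIC)
b=cv2.resize(s[150:255,260:375],(400,365)[::1],interpolation=cv2.INTER_CUBIC)[:200]
b=cv2.resize(s[150:220,270:370],(400,280),interpolation=cv2.INTER_CUBIC)
cv2.imwrite("pics/c1.png",np.vstack([a[:300],np.hstack([b,cv2.resize(t[205:255,180:250],(400,280),interpolation=cv2.INTER_CUBIC)])]))
cv2.imwrite("pics/c2.png",cv2.resize(t[170:250,285:385],(750,600),interpolation=cv2.INTER_CUBIC))
```

View pics/c1.png

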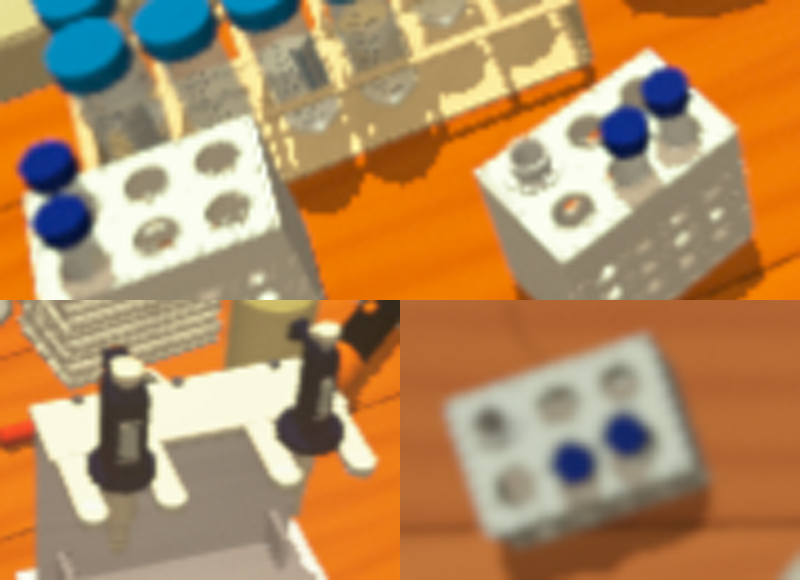

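View pics/c2.png

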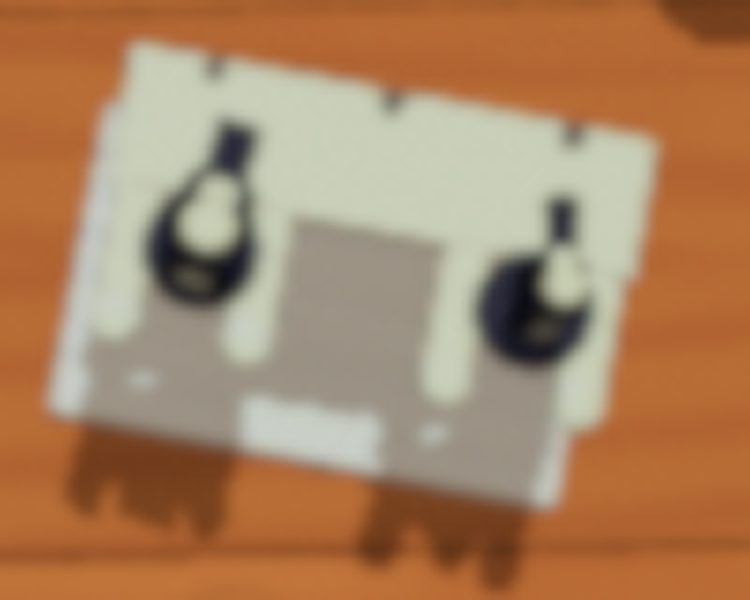

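The clean tip is in the nearer rack (scene about (179,275), top about (196,227)). The large pipette is in the left fork: its button is at scene (302,167) and top (312.6,200). I'll measure these accurately.

```bash
cat > h.py <<'E'
import cv2,numpy as np
from workcell import env
F=np.diag([1,-1,-1.])
def K(m): return np.array([[m["fx"],0,m["cx"]],[0,m["fy"],m["cy"]],[0,0,1]])
def ray(n,p):
    m=env.camera_model(n);T=np.array(m["T"])
    u=cv2.undistortPoints(np.array([[p]],float),K(m),np.array(m["D"])).ravel()
    return T[:3,3],T[:3,:3]@F@np.r_[u,1]
def onz(n,p,z):
    o,d=ray(n,p); return (o+d*(z-o[2])/d[2])
def tri(ps,pt):
    a,d=ray("scene",ps);b,e=ray("top",pt)
    s=np.linalg.lstsq(np.c_[d,-e],b-a,rcond=None)[0]
    A=a+d*s[0];B=b+e*s[1];return (A+B)/2,np.linalg.norm(A-B)
def proj(n,X):
    m=env.camera_model(n);T=np.array(m["T"])
    c=F@T[:3,:3].T@(np.array(X,float)-T[:3,3])
    return cv2.projectPoints(c.reshape(1,1,3),np.zeros(3),np.zeros(3),K(m),np.array(m["D"]))[0].ravel()
def comps(img,mask,x0,y0,x1,y1,amin=4):
    k,l,s,c=cv2.connectedComponentsWithStats(mask[y0:y1,x0:x1].astype(np.uint8))
    return [(int(s[i,4]),(c[i]+[x0,y0]).round(2).tolist(),(s[i,:4]+[x0,y0,0,0]).tolist()) for i in range(1,k) if s[i,4]>=amin]
E
python3 - <<'E'
from h import *
S=cv2.imread("pics/scene0.png");T=cv2.imread("pics/top0.png")
hs=cv2.cvtColor(S,cv2.COLOR_BGR2HSV);ht=cv2.cvtColor(T,cv2.COLOR_BGR2HSV)
# dark pipette parts
for n,I,b in(("scene",S,(275,150,370,215)),("top",T,(290,175,380,230))):
    print(n,"dark",comps(I,I.max(2)<95,*b))
# blue caps
for n,I,h,b in(("scene",S,hs,(165,245,235,320)),("top",T,ht,(185,205,240,255))):
    print(n,"caps",[ (c[0],c[1],onz(n,c[1],118).round(1)) for c in comps(I,(h[...,0]>105)&(h[...,0]<130)&(h[...,1]>130),*b)])
print("tip tri",tri((179.3,274),(196.1,227.3)), onz("scene",(179.3,273),101),onz("top",(196.1,227.3),101))
print("btn tri",tri((302,167.5),(312.6,200)),onz("scene",(302,167.5),231),onz("top",(312.6,200),231))
print("flange top",onz("top",(285+200/7.5,170+250/7.5),161))
# shelf back edge & base
q=lambda x,y:(285+x/7.5-.43,170+y/7.5-.43)
for p,z in(((133,40),155),((660,137),155),((50,410),8),((555,505),8),((113,325),155),((247,350),155),((445,390),155),((583,420),155)):
    print(p,z,onz("top",q(*p),z).round(1))
print(T[221:234,190:204].max(2)); print(S[266:285,172:188].max(2))
print(S[160:178,295:310].max(2)); print(T[192:208,304:320].max(2))
E
```

```text
scene dark [(123, [362.56, 156.39], [355, 150, 15, 15]), (270, [347.23, 174.6], [340, 155, 15, 34]), (13, [297.62, 163.23], [296, 162, 5, 5]), (279, [299.8, 184.61], [292, 168, 16, 30])]
top dark [(20, [315.5, 189.7], [314, 187, 4, 6]), (97, [310.68, 205.11], [305, 197, 14, 14]), (10, [359.5, 199.0], [359, 197, 2, 5]), (133, [354.79, 211.9], [349, 204, 14, 15])]
scene caps [(76, [209.24, 260.32], array([516. , 132.6, 118. ])), (80, [200.18, 269.18], array([503.9, 155.6, 118. ]))]
top caps [(24, [219.04, 228.79], array([516.2, 132.6, 118. ])), (22, [209.91, 233.91], array([503.6, 155.9, 118. ]))]
tip tri (array([522.72268432, 194.07394539, 103.31768148]), np.float64(0.07115789084896557)) [526.77082199 193.21407317 101.        ] [522.99801708 194.56101046 101.        ]
btn tri (array([ 567.38954299, -101.05163472,  228.01043504]), np.float64(0.8187990660170482)) [564.0736555  -99.51189795 231.        ] [ 567.11512077 -100.54006126  231.        ]
flange top [ 570.62204983 -102.04986176  161.        ]
(133, 40) 155 [643.9 -80.9 155. ]
(660, 137) 155 [ 607.6 -253.7  155. ]
(50, 410) 8 [53
[... 3751 characters left out ...]
 201 197 179 142 108 134 174]
 [188 157 109  71  95 149 184 200 204 205 200 180 141 107 136 177]
 [174 131  80  61 104 161 193 204 207 206 202 187 152 111 132 175]
 [156 106  64  55 101 158 191 204 206 206 202 187 152 106 123 170]
 [138  85  57  49  85 140 177 195 201 201 192 171 131  87 109 161]
 [126  73  52  42  59 103 144 171 182 180 167 138  96  64  95 148]
 [122  71  47  35  37  62  94 123 138 135 119  91  59  55  89 144]
 [125  70  45  32  29  34  51  67  76  74  64  49  41  55  96 150]
 [138  82  46  33  41  51  55  51  44  37  35  33  38  57 105 160]
 [155 100  50  39  56  72  78  71  56  39  28  29  41  67 121 170]
 [162 116  68  45  58  73  80  78  66  45  25  32  53  95 146 182]]
```

Run:
```python
from h import *
S=cv2.imread("pics/scene0.png");T=cv2.imread("pics/top0.png")
# button: bright/unsaturated over dark
def wc(I,b,lo):
    x0,y0,x1,y1=b;w=np.clip(I[y0:y1,x0:x1].max(2).astype(float)-lo,0,60)
    Y,X=np.mgrid[y0:y1,x0:x1];return (w*X).sum()/w.sum(),(w*Y).sum()/w.sum()
bt=wc(T,(308,195,317,204),150);bs=wc(S,(297,164,305,169),190)
print(bt,bs,onz("top",bt,231),onz("scene",bs,231),tri(bs,bt))
# hook
hk=comps(T,T.max(2)<115,308,185,322,197);print(hk,[onz("top",h[1],216).round(1) for h in hk])
print(T[184:196,308:322].max(2))
# rack top faces
for n,I,b in(("scene",S,(160,245,240,325)),("top",T,(182,203,242,258))):
    h=cv2.cvtColor(I,cv2.COLOR_BGR2HSV)
    x0,y0,x1,y1=b
    m=np.zeros(I.shape[:2],np.uint8);m[y0:y1,x0:x1]=((h[...,1]<70)&(h[...,2]>(215 if n=="scene" else 170)))[y0:y1,x0:x1]*255
    m=cv2.morphologyEx(m,cv2.MORPH_OPEN,np.ones((2,2)))
    c=max(cv2.findContours(m,0,2)[0],key=cv2.contourArea)
    P=np.array([onz(n,p[0],87)[:2] for p in c],np.float32);print(n,cv2.contourArea(c),cv2.minAreaRect(P))
```

```text
(np.float64(312.6745856353591), np.float64(198.50718232044198)) (np.float64(301.26789107029765), np.float64(166.26345788473716)) [ 570.61137251 -100.80170334  231.        ] [ 568.1663942  -100.10876022  231.        ] (array([ 570.79594572, -101.2535008 ,  228.6807755 ]), np.float64(0.7653310890011105))
[(28, [315.57, 189.79], [313, 187, 6, 7])] [array([ 593.8, -109. ,  216. ])]
[[207 207 207 207 206 203 199 199 201 204 205 206 207 207]
 [207 207 207 206 203 192 178 174 182 190 196 201 205 207]
 [207 207 207 206 199 179 146 129 138 153 169 187 200 205]
 [207 207 207 205 195 167 119  82  82  98 128 165 191 203]
 [207 207 206 202 187 152  98  66  63  69 105 156 189 203]
 [207 207 206 199 177 134  80  61  60  69 109 162 193 204]
 [207 207 204 195 168 117  72  61  61  74 123 171 197 205]
 [206 204 198 182 150 102  69  61  64  90 143 182 201 206]
 [204 196 179 155 128 104  84  72  73 108 160 192 204 206]
 [197 179 149 130 139 145 139 122 104 121 167 195 205 206]
 [180 152 123 136 168 182 181 168 142 132 164 193 204 206]
 [145 118 112 150 183 196 197 187 160 130 150 184 201 206]]
scene 528.5 ((517.4580078125, 161.30441284179688), (65.44664001464844, 97.58854675292969), 18.384784698486328)
top 592.5 ((517.9649658203125, 161.91490173339844), (65.27635192871094, 96.95741271972656), 18.336162567138672)
```

```bash
cat > d.py <<'E'
import sys
from h import *
from scipy.spatial.transform import Rotation as R
s=env.state();r=R.from_euler("xyz",s["ee_rot"],degrees=True)
t=np.array(sys.argv[1:4],float);yaw=float(sys.argv[4])
g=R.from_euler("xyz",[180,0,yaw],degrees=True)
print("t",round(s["time_s"],2),"pos",s["ee_pos"].round(1),"rot",s["ee_rot"].round(2),"q",s["qpos"].round(1))
print("delta tool",r.inv().apply(t-s["ee_pos"]).round(2),"rotvec",(r.inv()*g).as_rotvec(degrees=True).round(2),"F",s["force"].round(2))
E
python3 d.py 568.5 -100.7 320 -16
```

```text
t 0.1 pos [ 194.7 -540.5  213.2] rot [-179.91   -0.     19.81] q [-71.3  18.3  89.7  -0.   72.   -1.1]
delta tool [ 500.72 -287.3  -106.33] rotvec [-9.000e-02  3.000e-02  3.581e+01] F [ 0.65 -0.24  0.16]
```

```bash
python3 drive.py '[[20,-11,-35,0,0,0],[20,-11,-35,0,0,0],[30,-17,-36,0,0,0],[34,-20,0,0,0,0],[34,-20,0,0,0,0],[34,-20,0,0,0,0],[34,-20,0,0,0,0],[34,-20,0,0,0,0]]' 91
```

```text
refused: ROWS must be rows one to a line, with the numbers parted by commas. Nothing was moved.
```

I used the wrong layout. The manual says rows one to a line, with the numbers parted by commas; once more.

```bash
python3 drive.py '20,-11,-35,0,0,0
20,-11,-35,0,0,0
30,-17,-36,0,0,0
34,-20,0,0,0,0
34,-20,0,0,0,0
34,-20,0,0,0,0
34,-20,0,0,0,0
34,-20,0,0,0,0' 91; python3 drive.py '34,-20,0,0,0,0
34,-20,0,0,0,0
34,-20,0,0,0,0
34,-20,0,0,0,0
34,-20,0,0,0,0
34,-20,0,0,0,0
30,-17,0,0,0,0
0,0,0,0,0,6'; python3 d.py 568.5 -100.7 310 -16
```

```text
time_s: 0.9
ee_pos: [374.2, -327.3, 319.6]
ee_rot: [-180.0, 0.0, 19.8]
force: [0.6, -1.1, 0.3]
gripper_width: 91.2
gripper_force: 0.0
time_s: 1.7
ee_pos: [549.3, -117.4, 318.7]
ee_rot: [-179.9, 0.0, 13.9]
force: [0.0, -0.8, 0.1]
gripper_width: 90.9
gripper_force: 0.0
t 1.7 pos [ 549.3 -117.4  318.7] rot [-1.7989e+02  1.0000e-02  1.3920e+01] q [-13.3  14.5  80.1   0.1  85.4  62.8]
delta tool [ 22.6  -11.56   8.75] rotvec [-0.1   0.04 29.92] F [ 0.01 -0.78  0.1 ]
```

```bash
python3 drive.py '22.6,-11.6,0,0,0,0
0,0,0,0,0,8
0,0,0,0,0,8
0,0,0,0,0,8
0,0,0,0,0,6
0,0,0,0,0,0'
python3 - <<'E'
from h import *
for n in("scene","top"): cv2.imwrite(f"pics/{n}1.png",env.grab_frame(n))
E
python3 d.py 568.5 -100.7 176 -16
```

```text
time_s: 2.3
ee_pos: [566.3, -103.9, 319.4]
ee_rot: [180.0, 0.1, -16.2]
force: [-0.3, -0.0, 0.3]
gripper_width: 91.3
gripper_force: 0.0
t 2.4 pos [ 566.3 -104.   319.6] rot [ 1.7999e+02  4.0000e-02 -1.6060e+01] q [-11.5  15.9  78.2  -0.   86.   94.5]
delta tool [  1.29  -3.75 143.56] rotvec [ 0.01  0.04 -0.06] F [ 0.08 -0.61 -0.59]
```

```bash
python3 drive.py '1.3,-3.8,30,0,0,0
0,0,30,0,0,0
0,0,30,0,0,0
0,0,30,0,0,0
0,0,15,0,0,0
0,0,8,0,0,0
0,0,0,0,0,0'; python3 d.py 568.5 -100.7 176 -16;  python3 - <<'E'
from h import *
a=env.grab_frame("scene")
cv2.imwrite("pics/s2.png",cv2.resize(a[110:260,250:400],(600,600),interpolation=cv2.INTER_CUBIC))
E
```

```text
time_s: 3.1
ee_pos: [568.3, -100.6, 176.1]
ee_rot: [180.0, 0.1, -16.1]
force: [-0.1, -0.5, 0.1]
gripper_width: 91.1
gripper_force: 0.0
t 3.1 pos [ 568.3 -100.6  176.1] rot [ 1.7999e+02  1.1000e-01 -1.6140e+01] q [-11.2  20.   92.7  -0.   67.4  95. ]
delta tool [ 0.19 -0.    0.06] rotvec [ 0.01  0.11 -0.14] F [-0.11 -0.52  0.14]
```

View pics/s2.png

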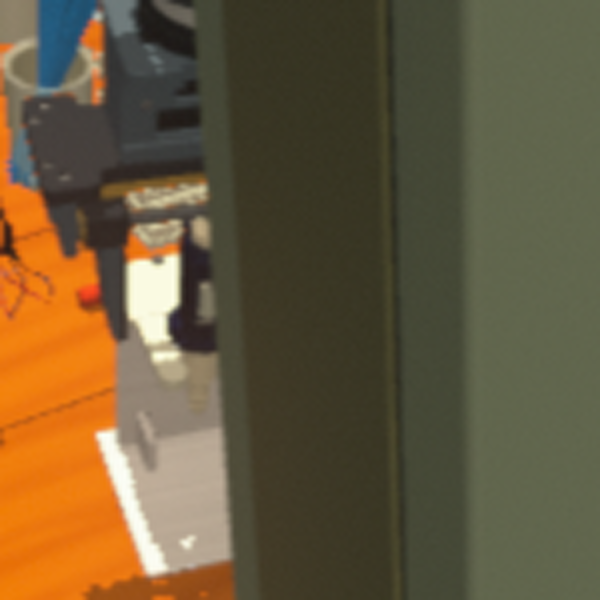

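The pipette (dark body, crop x ≈195) sits between the fingers with the left finger clear of the shelf. I'll close now.

```bash
python3 drive.py '0,0,0,0,0,0
0,0,0,0,0,0
0,0,0,0,0,0
0,0,0,0,0,0
0,0,0,0,0,0
0,0,0,0,0,0
0,0,0,0,0,0
0,0,0,0,0,0' 15 25; python3 drive.py '0,0,0,0,0,0
0,0,0,0,0,0
0,0,0,0,0,0' 15 55; python3 d.py 568.5 -100.7 176 -16
```

```text
time_s: 3.95
ee_pos: [568.8, -100.7, 176.9]
ee_rot: [180.0, -0.0, -16.2]
force: [0.3, 0.1, 0.6]
gripper_width: 30.0
gripper_force: 0.0
time_s: 4.25
ee_pos: [568.8, -100.7, 176.9]
ee_rot: [180.0, -0.0, -16.2]
force: [-0.3, 0.1, -0.3]
gripper_width: 23.8
gripper_force: 55.0
t 4.25 pos [ 568.8 -100.7  176.9] rot [180.    -0.   -16.19] q [-11.2  20.   92.7  -0.   67.4  95. ]
delta tool [-0.26  0.06  0.93] rotvec [ 0.   -0.   -0.19] F [-0.3   0.1  -0.35]
```

```bash
python3 drive.py '0,0,-3,0,0,0
0,0,-4,0,0,0
0,0,0,0,0,0
-15,1.1,0,0,0,0
-20,1.5,0,0,0,0
-25,1.9,0,0,0,0
-20,1.5,0,0,0,0
0,0,0,0,0,0'; python3 drive.py '0,0,-20,0,0,0
0,0,-40,0,0,0
0,0,-40,0,0,0
0,0,0,0,0,0
0,0,0,0,0,0'; python3 d.py 522.7 194.6 260 -16
python3 - <<'E'
from h import *
for n in("scene","top"): cv2.imwrite(f"pics/{n}3.png",env.grab_frame(n))
a=cv2.imread("pics/scene3.png");b=cv2.imread("pics/top3.png")
cv2.imwrite("pics/s3.png",np.hstack([cv2.resize(a[80:280,200:400],(400,400)),cv2.resize(b[140:260,270:390],(400,400))]))
E
```

```text
time_s: 5.05
ee_pos: [487.8, -83.6, 184.1]
ee_rot: [180.0, 0.1, -16.2]
force: [0.1, -0.5, -1.0]
gripper_width: 24.0
gripper_force: 55.0
time_s: 5.55
ee_pos: [491.3, -84.4, 284.7]
ee_rot: [-180.0, -0.2, -16.2]
force: [-0.7, -0.7, -2.2]
gripper_width: 23.7
gripper_force: 55.0
t 5.55 pos [491.3 -84.4 284.7] rot [-1.7999e+02 -1.6000e-01 -1.6190e+01] q [-11.1   9.   92.   -0.   78.8  95.1]
delta tool [ -47.74 -276.68   24.59] rotvec [-0.01 -0.16 -0.19] F [-0.7  -0.71 -2.18]
```

View pics/s3.png

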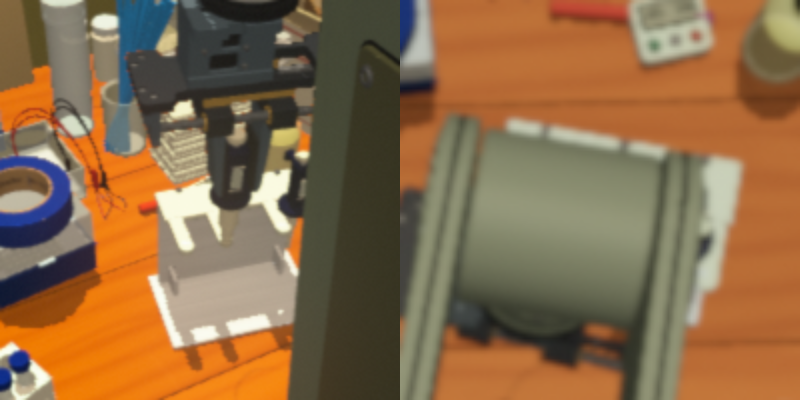

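```bash
cat > fl.py <<'E'
from h import *
from scipy.optimize import least_squares
def flange(I,b,z,thr=120):
    x0,y0,x1,y1=b;g=I.max(2).astype(float);P=[]
    for x in range(x0,x1):
        c=g[y0:y1,x];d=np.where(c<thr)[0]
        if len(d)<2: continue
        i=d[-1]
        if i+1>=len(c): continue
        P.append(onz("scene",(x,y0+i+(thr-c[i])/(c[i+1]-c[i])),z)[:2])
    P=np.array(P);r=least_squares(lambda c:np.hypot(*(P-c).T)-20,P.mean(0)+[8,-4],loss="soft_l1")
    return r.x,np.abs(r.fun).round(1)
E
python3 - <<'E'
from fl import *
print(flange(cv2.imread("pics/scene0.png"),(292,188,308,206),155))
I=cv2.imread("pics/scene3.png");g=I.max(2)
print(g[168:196:2,302:328])
for a in (304,306): print(flange(I,(a,170,324,192),262.8))
E
```

```text
(array([ 571.6388108 , -103.35647189]), array([1.1, 1.1, 1.7, 0.3, 0.9, 0.7, 0.4, 0. , 0.3, 0.6, 0.4, 0.4, 0.5,
       0.2, 0.5, 2.2]))
[[232 237 198 103  68  68  69  70  70  63  57  54  56  85 113 126 127 126
  116  84  54  50  51  52  53  56]
 [172 148 154 122  77  68  71  72  70  63  57  54  58  90 117 127 127 126
  111  79  54  52  52  53  54  58]
 [246 246 244 214 124  75  71  72  68  62  57  53  63 107 128 128 127 124
  101  69  52  52  53  53  55  61]
 [250 249 230 146  75  68  71  71  69  63  57  55  63  85  96 100 106 106
   85  61  53  52  52  55  60  67]
 [250 249 205  90  58  62  68  73  67  62  57  56  67  74  70  64  63  59
   57  54  53  52  62 127 215 230]
 [250 249 210 102  60  59  60  63  62  58  54  56  56  55  54  54  54  54
   53  53  53  53  65 143 231 249]
 [250 250 245 194  89  59  57  57  57  57  56  56  55  55  56  53  54  56
   54  54  54  59 112 220 247 250]
 [250 250 250 247 228 167  97  62  57  58  58  56  56  59  54  57  56  55
   54  56  65 102 158 185 185 177]
 [250 250 250 250 250 250 245 199 120  93  75  70  66  66  66  68  70  82
   93 116 131 135 
[... 155 characters left out ...]
 200 147 146 148 149 150 152 148 144 139 142
  146 147 145 144 144 143 142 142]
 [149 144 173 235 249 250 242 197 149 145 149 150 151 149 147 143 138 139
  142 142 143 142 142 142 140 140]
 [149 149 145 176 236 249 247 217 156 148 150 150 150 149 145 141 139 140
  143 144 142 142 142 141 141 140]
 [147 148 146 144 181 238 249 247 211 150 147 152 153 148 143 141 143 144
  144 144 144 143 144 144 143 143]]
(array([494.01852585, -87.34268975]), array([0.2, 0.3, 0.8, 1. , 0.5, 0.4, 1. , 0.6, 0.4, 0.6, 0.4, 0.3, 0.4,
       0.3, 0.1, 0.2, 0.3, 0.6, 1.4]))
(array([494.06028878, -87.26755314]), array([0.4, 0.9, 1.1, 0.6, 0.3, 1. , 0.6, 0.4, 0.6, 0.4, 0.3, 0.4, 0.3,
       0.1, 0.3, 0.3, 0.5, 1.3]))
```

```bash
python3 drive.py '-5,-20,0,0,0,0
-8,-40,0,0,0,0
-8,-40,0,0,0,0
-8,-40,0,0,0,0
-8,-40,0,0,0,0
-8,-40,0,0,0,0
-6,-38,0,0,0,0
0,0,0,0,0,0'; python3 drive.py '0,0,0,0,0,0
0,0,0,0,0,0';python3 d.py 521.2 195.3 225 -16
```

```text
time_s: 6.45
ee_pos: [513.0, 181.9, 281.6]
ee_rot: [180.0, 0.2, -15.9]
force: [-1.0, -0.2, -1.1]
gripper_width: 23.9
gripper_force: 55.0
time_s: 6.65
ee_pos: [512.9, 176.8, 282.9]
ee_rot: [179.9, 0.1, -16.2]
force: [0.0, -0.3, -0.5]
gripper_width: 23.9
gripper_force: 55.0
t 6.65 pos [512.9 176.8 282.9] rot [ 1.7989e+02  9.0000e-02 -1.6230e+01] q [ 17.8  13.4  86.7  -0.   80.1 124.1]
delta tool [  2.93 -20.2   57.88] rotvec [ 0.11  0.09 -0.23] F [ 0.01 -0.28 -0.46]
```

```bash
python3 drive.py '3,-12,15,0,0,0
0,-8.2,20,0,0,0
0,0,15,0,0,0
0,0,8,0,0,0
0,0,0,0,0,0
0,0,0,0,0,0
0,0,0,0,0,0'; python3 d.py 521.2 195.3 225 -16;  python3 - <<'E'
from fl import *
s=env.state();p=s["ee_pos"]
a=env.grab_frame("scene");cv2.imwrite("pics/scene4.png",a)
cv2.imwrite("pics/s4.png",cv2.resize(a[220:310,130:230],(666,600),interpolation=cv2.INTER_CUBIC))
for k in((0,0,0),(1.5,-.7,-85.9),(1.5,-.7,-55.9),(1.5,-.7,-21.9)): print(k,proj("scene",p+k).round(1))
print(proj("scene",(522.7,194.6,101)))
E
```

```text
time_s: 7.35
ee_pos: [522.3, 196.4, 226.8]
ee_rot: [-179.9, -0.1, -16.2]
force: [0.5, 0.5, -0.8]
gripper_width: 23.9
gripper_force: 55.0
t 7.35 pos [522.3 196.4 226.8] rot [-1.7994e+02 -9.0000e-02 -1.6210e+01] q [ 19.4  16.3  90.7  -0.   72.9 125.6]
delta tool [-0.79  1.36  1.79] rotvec [-0.06 -0.09 -0.21] F [ 0.5   0.54 -0.77]
(0, 0, 0) [165.1 233.4]
(1.5, -0.7, -85.9) [174.7 262.4]
(1.5, -0.7, -55.9) [171.6 252.6]
(1.5, -0.7, -21.9) [167.8 240.7]
[179.23865769 274.79526154]
```

View pics/s4.png

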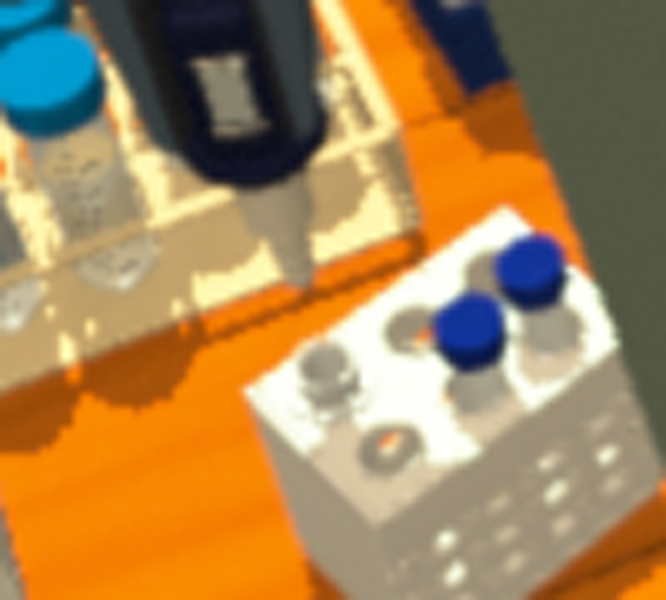

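```bash
python3 drive.py '-0.8,1.4,10,0,0,0
0,0,15,0,0,0
0,0,9,0,0,0
0,0,0,0,0,0
0,0,0,0,0,0
0,0,0,0,0,0'; python3 d.py 521.2 195.3 192 -16;  python3 - <<'E'
from fl import *
s=env.state();p=s["ee_pos"]
a=env.grab_frame("scene");cv2.imwrite("pics/scene5.png",a)
cv2.imwrite("pics/s5.png",cv2.resize(a[240:300,145:215],(700,600),interpolation=cv2.INTER_CUBIC))
print([env.state()["force"].round(2) for _ in range(1)], proj("scene",p+(1.5,-.7,-85.9)))
E
```

```text
time_s: 8.0
ee_pos: [521.0, 195.4, 192.6]
ee_rot: [-180.0, -0.1, -16.2]
force: [-0.5, -0.1, -1.4]
gripper_width: 23.4
gripper_force: 55.0
t 8.0 pos [521.  195.4 192.6] rot [-1.7996e+02 -7.0000e-02 -1.6190e+01] q [ 19.4  17.4  94.1  -0.   68.4 125.6]
delta tool [0.18 0.06 0.55] rotvec [-0.04 -0.07 -0.19] F [-0.5  -0.06 -1.39]
[array([-0.48,  0.38, -1.59])] [178.68210911 273.2012958 ]
```

View pics/s5.png

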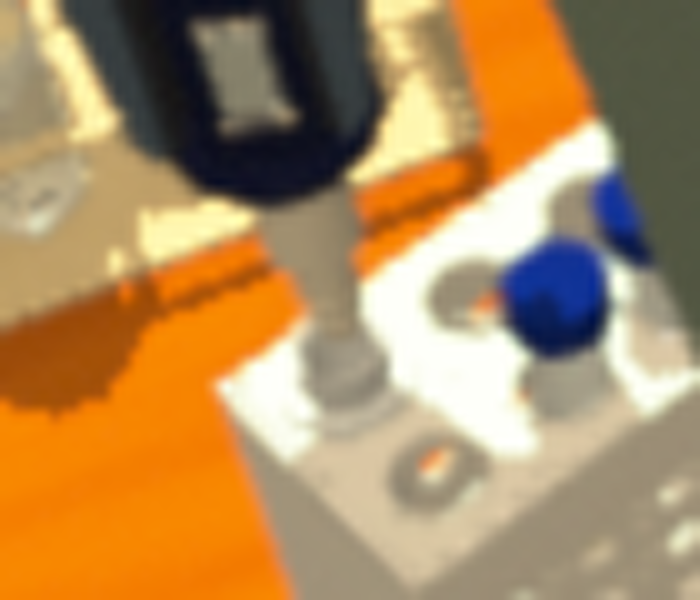

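```bash
for i in 1; do python3 drive.py '0,0,2,0,0,0
0,0,2,0,0,0
0,0,2,0,0,0
0,0,0,0,0,0'; python3 drive.py '0,0,1.5,0,0,0
0,0,1.5,0,0,0
0,0,1.5,0,0,0
0,0,0,0,0,0'; done
```

```text
time_s: 8.45
ee_pos: [520.3, 195.2, 185.5]
ee_rot: [180.0, 0.0, -16.2]
force: [0.6, -0.2, -0.9]
gripper_width: 24.0
gripper_force: 55.0
time_s: 8.85
ee_pos: [520.4, 195.2, 181.1]
ee_rot: [180.0, 0.0, -16.2]
force: [0.3, -1.0, -1.9]
gripper_width: 24.3
gripper_force: 55.0
```

```bash
python3 drive.py '0.6,0,1.5,0,0,0
0,0,1.5,0,0,0
0,0,1,0,0,0
0,0,0,0,0,0'; python3 drive.py '0,0,1.5,0,0,0
0,0,1.5,0,0,0
0,0,0,0,0,0'
```

```text
time_s: 9.25
ee_pos: [521.1, 195.1, 177.3]
ee_rot: [180.0, 0.0, -16.2]
force: [0.3, 0.5, -0.7]
gripper_width: 23.7
gripper_force: 55.0
time_s: 9.55
ee_pos: [520.9, 194.9, 174.0]
ee_rot: [180.0, 0.0, -16.2]
force: [0.9, 0.2, -0.5]
gripper_width: 23.8
gripper_force: 55.0
```

```bash
python3 drive.py '0,0,1,0,0,0
0,0,1,0,0,0
0,0,0,0,0,0';python3 drive.py '0,0,1,0,0,0
0,0,0,0,0,0'; python3 drive.py '0,0,1,0,0,0
0,0,0,0,0,0'
```

```text
time_s: 9.85
ee_pos: [521.1, 195.0, 172.2]
ee_rot: [180.0, 0.0, -16.2]
force: [-0.2, 0.7, -2.0]
gripper_width: 23.9
gripper_force: 55.0
time_s: 10.05
ee_pos: [521.1, 195.1, 171.3]
ee_rot: [180.0, 0.0, -16.2]
force: [-0.0, 0.2, -1.4]
gripper_width: 23.8
gripper_force: 55.0
time_s: 10.25
ee_pos: [521.1, 195.1, 170.3]
ee_rot: [180.0, 0.0, -16.2]
force: [0.5, 0.1, -0.7]
gripper_width: 23.6
gripper_force: 55.0
```

```bash
python3 drive.py '0,0,1,0,0,0
0,0,0,0,0,0';python3 drive.py '0,0,0.8,0,0,0
0,0,0,0,0,0' | grep -A1 -E "pos|force"; python3 drive.py '0,0,0.8,0,0,0
0,0,0,0,0,0'
```

```text
time_s: 10.45
ee_pos: [521.1, 195.1, 169.3]
ee_rot: [180.0, -0.0, -16.2]
force: [-0.3, 0.8, -1.1]
gripper_width: 23.7
gripper_force: 55.0
ee_pos: [521.2, 195.1, 168.6]
ee_rot: [180.0, -0.0, -16.2]
force: [0.0, 0.9, -1.4]
gripper_width: 23.7
gripper_force: 55.0
time_s: 10.85
ee_pos: [521.1, 195.1, 167.7]
ee_rot: [180.0, 0.0, -16.2]
force: [0.4, -0.1, -1.4]
gripper_width: 23.7
gripper_force: 55.0
```

```bash
python3 drive.py '0,0,0.8,0,0,0
0,0,0,0,0,0' | grep -E "pos|force:";python3 drive.py '0,0,0.8,0,0,0
0,0,0,0,0,0' | grep -E "pos|force:"; python3 drive.py '0,0,0.8,0,0,0
0,0,0,0,0,0'| grep -E "pos|force:"
```

```text
ee_pos: [521.1, 195.1, 166.9]
force: [-0.4, 0.3, -1.3]
gripper_force: 55.0
ee_pos: [521.1, 195.1, 166.1]
force: [1.3, -0.1, -1.1]
gripper_force: 55.0
ee_pos: [521.1, 195.1, 165.3]
force: [0.2, 0.9, -0.5]
gripper_force: 55.0
```

```bash
for i in 1; do python3 drive.py '0,0,0.8,0,0,0
0,0,0,0,0,0' | grep -E "pos|force:";python3 drive.py '0,0,0.8,0,0,0
0,0,0,0,0,0' | grep -E "pos|force:"; done
```

```text
ee_pos: [521.1, 195.1, 164.7]
force: [1.1, 0.5, -0.9]
gripper_force: 55.0
ee_pos: [521.2, 195.1, 164.2]
force: [-1.0, -0.3, 2.3]
gripper_force: 55.0
```

```bash
python3 drive.py '0,0,0.6,0,0,0
0,0,0,0,0,0' | grep -E "pos|force:"; python3 drive.py '0,0,0.5,0,0,0
0,0,0,0,0,0' | grep -E "pos|force:"
```

```text
ee_pos: [521.2, 195.1, 163.9]
force: [-1.7, -0.5, 4.8]
gripper_force: 55.0
ee_pos: [521.2, 195.1, 163.8]
force: [-2.5, -0.3, 7.3]
gripper_force: 55.0
```

```bash
python3 drive.py '0,0,0.6,0,0,0
0,0,0,0,0,0' | grep -E "pos|force:"; python3 drive.py '0,0,0.5,0,0,0
0,0,0,0,0,0' | grep -E "pos|force:"
```

```text
ee_pos: [521.2, 195.1, 163.5]
force: [-2.6, 0.4, 8.4]
gripper_force: 55.0
ee_pos: [521.2, 195.1, 163.4]
force: [-3.3, -0.5, 10.6]
gripper_force: 55.0
```

```bash
python3 drive.py '0,0,0.6,0,0,0
0,0,0,0,0,0' | grep -E "pos|force:"; python3 drive.py '0,0,0.4,0,0,0
0,0,0,0,0,0' | grep -E "pos|force:"
```

```text
ee_pos: [521.2, 195.1, 163.1]
force: [-3.2, -0.5, 11.7]
gripper_force: 55.0
ee_pos: [521.2, 195.1, 163.1]
force: [-4.4, -1.6, 14.4]
gripper_force: 55.0
```

```bash
python3 drive.py '0,0,0.4,0,0,0
0,0,0,0,0,0
0,0,0,0,0,0' | grep -E "pos|force:"; python3 drive.py '0,0,0,0,0,0
0,0,0,0,0,0
0,0,0,0,0,0' | grep -E "pos|force:"
```

```text
ee_pos: [521.2, 195.1, 162.9]
force: [-4.2, -1.6, 14.6]
gripper_force: 55.0
ee_pos: [521.2, 195.1, 162.9]
force: [-3.9, -0.3, 15.8]
gripper_force: 55.0
```

```bash
python3 drive.py '0,0,0.3,0,0,0
0,0,0,0,0,0
0,0,0,0,0,0' | grep -E "pos|force:"; python3 drive.py '0,0,0,0,0,0
0,0,0,0,0,0
0,0,0,0,0,0' | grep -E "pos|force:"
```

```text
ee_pos: [521.2, 195.1, 162.9]
force: [-5.4, -1.5, 17.8]
gripper_force: 55.0
ee_pos: [521.2, 195.1, 162.9]
force: [-4.3, -1.0, 16.6]
gripper_force: 55.0
```

```bash
python3 drive.py '0,0,-2,0,0,0
0,0,-2,0,0,0
0,0,-5,0,0,0
0,0,-10,0,0,0
0,0,0,0,0,0'; python3 drive.py '0,0,-20,0,0,0
0,0,-25,0,0,0
0,0,-25,0,0,0
0,0,-25,0,0,0
0,0,-20,0,0,0
0,0,0,0,0,0
0,0,0,0,0,0'
python3 - <<'E'
from h import *
a=env.grab_frame("scene");cv2.imwrite("pics/scene6.png",a)
cv2.imwrite("pics/s6.png",cv2.resize(a[190:310,110:250],(700,600),interpolation=cv2.INTER_CUBIC))
E
```

```text
time_s: 14.75
ee_pos: [522.2, 195.4, 180.3]
ee_rot: [-179.9, -0.1, -16.2]
force: [-0.4, 1.0, -0.9]
gripper_width: 23.8
gripper_force: 55.0
time_s: 15.45
ee_pos: [521.0, 195.0, 293.4]
ee_rot: [180.0, 0.0, -16.2]
force: [-0.6, 0.1, -2.2]
gripper_width: 23.6
gripper_force: 55.0
```

View pics/s6.png

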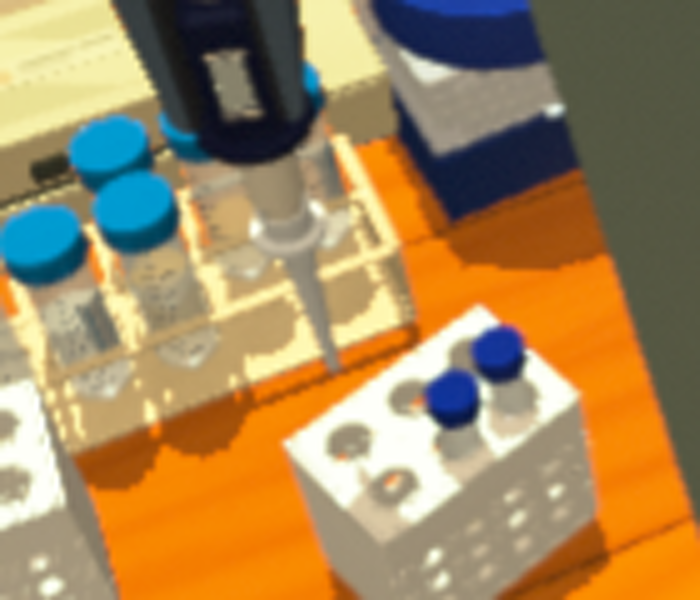

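```bash
python3 - <<'E'
from fl import *
I=cv2.imread("pics/scene6.png");p=proj("scene",(521.5,195,271.5));print(p)
x,y=p.astype(int);print(I.max(2)[y-2:y+14,x-10:x+12])
print(flange(I,(x-8,y-6,x+10,y+14),271.5,110))
E
python3 d.py 482.5 -82 290 -16.2
```

```text
[160.44534645 215.74681032]
[[ 28  32  30  31  48  78  87  74  69  83  83  70  39  30  27  25  30  44
   56  54  44  36]
 [ 30  31  30  28  36  42  41  37  34  33  34  30  28  27  28  26  29  37
   44  42  36  36]
 [ 32  34  31  30  30  30  30  29  27  30  28  29  28  28  28  28  30  33
   38  37  35  41]
 [ 37  36  33  28  28  28  27  29  29  30  29  31  29  31  30  30  32  36
   37  38  31  49]
 [ 44  38  37  33  30  30  28  29  28  27  30  31  31  31  32  35  37  38
   35  31  38  92]
 [ 39  36  36  36  34  33  31  32  35  35  35  35  36  35  35  36  37  36
   31  40  82 131]
 [ 46  39  36  36  37  37  36  35  37  36  37  37  36  36  37  35  32  29
   39  89 118 164]
 [ 75  50  37  34  35  37  37  36  38  37  37  38  39  37  31  33  32  41
   78 149 174 181]
 [ 90  79  58  47  37  34  34  37  34  35  34  33  34  35  36  48  77 111
  122 136 162 161]
 [104 111 123 128  96  68  51  45  42  40  43  49  58  78  90 123 135 136
  135 143 170 174]
 [165 169 175 175 170 164 142 127 115 114 118 136 144 145 144 148 148 143
  137 138 168 168]
 [179 181 184 184 185 185 180 175 157 151 153 158 160 159 157 154 151 144
  138 135 153 174]
 [179 182 185 187 189 190 188 185 167 158 159 161 160 159 157 155 152 146
  140 135 149 175]
 [177 180 185 189 189 184 177 174 159 156 159 161 160 160 159 155 152 147
  142 135 137 169]
 [161 159 175 178 176 175 180 181 175 161 159 160 161 160 159 156 152 149
  143 136 137 165]
 [165 160 169 178 182 182 185 186 183 169 160 160 161 161 159 156 152 149
  143 138 145 173]]
(array([524.68544979, 192.74245192]), array([0.8, 0.1, 0.1, 0.2, 0.2, 0.2, 0.1, 0.1, 0.1, 0.3, 0.1, 0.1, 0.4,
       0. , 0.3, 0. , 0.6, 0.7]))
t 15.5 pos [520.6 194.9 292.5] rot [ 1.7992e+02  1.1000e-01 -1.6190e+01] q [ 19.3  14.4  83.9  -0.   81.8 125.5]
delta tool [ 40.64 276.51   2.85] rotvec [0.08 0.11 0.01] F [-0.35 -0.07 -1.6 ]
```

```bash
python3 drive.py '4,20,0,0,0,0
5,35,0,0,0,0
6,40,0,0,0,0
6,40,0,0,0,0
6,40,0,0,0,0
6,40,0,0,0,0
5,35,0,0,0,0
3,26,0,0,0,0'; python3 drive.py '0,0,0,0,0,0
0,0,0,0,0,0
0,0,0,0,0,0'; python3 d.py 482.5 -82 188 -16.2
```

```text
time_s: 16.3
ee_pos: [482.3, -83.3, 292.2]
ee_rot: [179.9, 0.2, -16.3]
force: [0.4, -0.6, -1.2]
gripper_width: 24.0
gripper_force: 55.0
time_s: 16.6
ee_pos: [483.4, -80.6, 293.1]
ee_rot: [-180.0, 0.1, -16.1]
force: [0.0, -0.5, -2.2]
gripper_width: 23.8
gripper_force: 55.0
t 16.6 pos [483.4 -80.6 293.1] rot [-1.7998e+02  9.0000e-02 -1.6150e+01] q [-10.8   8.2  91.8   0.   80.1  95.3]
delta tool [ -0.29   1.62 105.12] rotvec [-0.02  0.09  0.05] F [ 0.04 -0.52 -2.21]
```

```bash
python3 drive.py '0,1.6,25,0,0,0
0,0,30,0,0,0
0,0,30,0,0,0
0,0,15,0,0,0
0,0,6,0,0,0
0,0,0,0,0,0
0,0,0,0,0,0'; python3 d.py 568.8 -100.7 185 -16.2
```

```text
time_s: 17.3
ee_pos: [484.0, -82.6, 188.8]
ee_rot: [-180.0, -0.1, -16.1]
force: [1.1, -0.1, -1.6]
gripper_width: 23.8
gripper_force: 55.0
t 17.3 pos [484.  -82.6 188.8] rot [-1.7999e+02 -1.0000e-01 -1.6140e+01] q [-11.   11.8 102.6   0.   65.5  95.1]
delta tool [86.54 -6.18  3.94] rotvec [-0.01 -0.1   0.06] F [ 1.1  -0.06 -1.59]
```

```bash
python3 drive.py '15,-1.1,2,0,0,0
20,-1.4,2,0,0,0
0,0,0,0,0,0'; python3 d.py 568.8 -100.7 185 -16.2; python3 drive.py '15,-1.1,0,0,0,0
15,-1.1,0,0,0,0
0,0,0,0,0,0' | grep -E "pos|force:" ; python3 drive.py '12,-0.9,0,0,0,0
9,-0.7,0,0,0,0
0,0,0,0,0,0
0,0,0,0,0,0'; python3 d.py 568.8 -100.7 177 -16.2
```

```text
time_s: 17.6
ee_pos: [521.0, -91.0, 184.5]
ee_rot: [-180.0, -0.2, -16.2]
force: [-0.3, 0.6, -1.9]
gripper_width: 24.0
gripper_force: 55.0
t 17.6 pos [521.  -91.  184.5] rot [-179.98   -0.24  -16.2 ] q [-11.2  15.3  98.5  -0.   66.   95. ]
delta tool [48.62 -4.07 -0.28] rotvec [-0.02 -0.24  0.  ] F [-0.29  0.57 -1.87]
ee_pos: [548.7, -97.0, 184.2]
force: [0.0, -0.8, -1.7]
gripper_force: 55.0
time_s: 18.3
ee_pos: [567.3, -100.8, 183.8]
ee_rot: [180.0, 0.0, -16.2]
force: [0.1, 0.8, -2.3]
gripper_width: 24.0
gripper_force: 55.0
t 18.3 pos [ 567.3 -100.8  183.8] rot [ 1.7999e+02  4.0000e-02 -1.6180e+01] q [-11.2  19.6  92.2  -0.   68.2  95. ]
delta tool [ 1.43 -0.53  6.83] rotvec [0.01 0.04 0.02] F [ 0.13  0.82 -2.28]
```

Lower until the flange takes the weight.

```bash
python3 drive.py '1.4,0,2,0,0,0
0,0,2,0,0,0
0,0,0,0,0,0'| grep -E "pos|force:"; python3 drive.py '0,0,1,0,0,0
0,0,0,0,0,0'| grep -E "pos|force:"; python3 drive.py '0,0,1,0,0,0
0,0,0,0,0,0'| grep -E "pos|force:"
```

```text
ee_pos: [568.3, -101.1, 179.6]
force: [0.8, -0.1, -1.1]
gripper_force: 55.0
ee_pos: [568.7, -101.2, 178.8]
force: [-0.2, 0.1, -2.1]
gripper_force: 55.0
ee_pos: [568.8, -101.2, 177.9]
force: [-0.5, -0.3, -1.2]
gripper_force: 55.0
```

```bash
python3 drive.py '0,0,0.5,0,0,0
0,0,0,0,0,0'| grep -E "pos|force:"
```

```text
ee_pos: [568.8, -101.3, 177.4]
force: [0.7, -0.1, -1.9]
gripper_force: 55.0
```

```bash
python3 drive.py '0,0,0.6,0,0,0
0,0,0,0,0,0'| grep -E "pos|force:"; python3 drive.py '0,0,0.6,0,0,0
0,0,0,0,0,0'| grep -E "pos|force:"
```

```text
ee_pos: [568.9, -101.3, 176.9]
force: [0.3, -0.4, -0.6]
gripper_force: 55.0
ee_pos: [568.9, -101.3, 176.9]
force: [-1.8, 0.0, 3.1]
gripper_force: 55.0
```

```bash
python3 drive.py '0,0,-0.4,0,0,0
0,0,0,0,0,0' - 5| grep -E "pos|force:"; python3 drive.py '0,0,0,0,0,0
0,0,0,0,0,0
0,0,0,0,0,0
0,0,0,0,0,0
0,0,0,0,0,0
0,0,0,0,0,0
0,0,0,0,0,0
0,0,0,0,0,0' 90; python3 drive.py '0,0,0,0,0,0
0,0,0,0,0,0' | grep -E "width"
```

```text
ee_pos: [568.9, -101.3, 176.9]
force: [-0.3, -0.0, 1.8]
gripper_force: 5.0
time_s: 20.6
ee_pos: [568.8, -101.3, 176.6]
ee_rot: [180.0, -0.0, -16.2]
force: [-0.4, 0.7, 1.0]
gripper_width: 85.2
gripper_force: 0.0
gripper_width: 89.8
```

```bash
python3 drive.py '0,0,-10,0,0,0
0,0,-25,0,0,0
0,0,-35,0,0,0
0,0,-35,0,0,0
0,0,-30,0,0,0
0,0,0,0,0,0' | grep -E "pos|force:"; python3 drive.py '-30,20,0,0,0,0
-35,25,0,0,0,0
-35,25,0,0,0,0
-35,25,0,0,0,0
-35,25,0,0,0,0
-35,25,0,0,0,0
-35,25,0,0,0,0
0,0,0,0,0,0'| grep -E "pos|force:"; python3 drive.py '0,40,0,0,0,0
0,40,0,0,0,0
0,40,0,0,0,0
0,40,0,0,0,0
0,40,0,0,0,0
0,0,0,0,0,0'| grep -E "pos|force:"
python3 - <<'E'
from h import *
a=env.grab_frame("scene");b=env.grab_frame("top");cv2.imwrite("pics/scene7.png",a);cv2.imwrite("pics/top7.png",b)
cv2.imwrite("pics/s7.png",np.hstack([cv2.resize(a[140:260,250:370],(400,400),interpolation=cv2.INTER_CUBIC),cv2.resize(b[165:255,285:375],(400,400),interpolation=cv2.INTER_CUBIC)]))
E
```

```text
ee_pos: [570.9, -101.6, 317.5]
force: [0.4, -1.6, -0.1]
gripper_force: 0.0
ee_pos: [286.9, -198.0, 311.9]
force: [1.3, 0.7, -0.3]
gripper_force: 0.0
ee_pos: [234.8, -393.3, 310.6]
force: [0.5, -0.1, 0.4]
gripper_force: 0.0
```

View pics/s7.png

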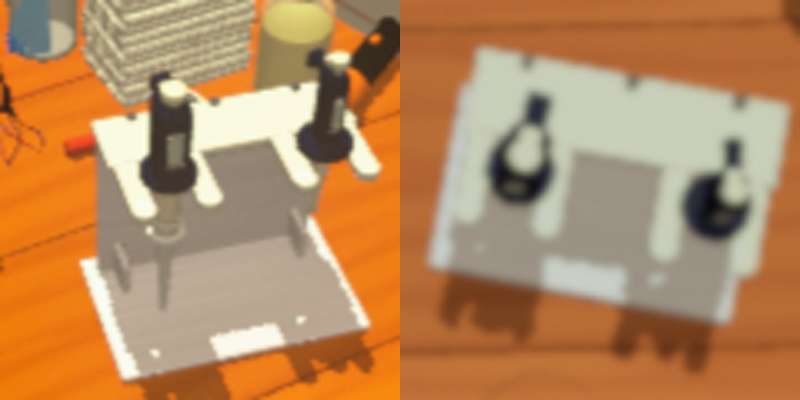

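The large pipette hangs upright in the left fork with the tip on (scene crop: button at (172,90), tip from (165,230) to (163,305)). The slim pipette hasn't moved, so I'm handing in.

```bash
python3 -c "
from workcell import env
print(env.job_done())"
```

```text
the job is handed in; nothing more can be done
None
```

The large pipette took the clean tip with a steady push of about 17–18 N and hangs upright in the left fork with the tip still on; the last pictures show the slim pipette and the capped tubes where they were, and the job is handed in at about 23 s of the 64 s allowed.

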